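# Find the rocking jar cover and press it home

### The job

One of the four wooden jar covers is not properly down: find it by pressing with a fingertip on the raised edges of the covers until one rocks, then press that cover down in its middle until it sits fully home and level like the others. Finish with the fingers still pressing down on that cover; do not pick up any cover, and leave the other covers on their jars and the things around them where they are.

Things in the scene. Friction and masses are not known exactly. Their poses are not given: they have to be found in the camera images.
- cover_1: one of four identical round wooden covers, each on its own white jar (102 mm across, 85 mm high, fixed; a loose row across the worktop, numbers in no order). A dish 98 mm across: raised edge 8 mm broad (41 to 49 mm from the centre), recessed middle 82 mm across. Origin: centre of the underside that rests on the jar's rim; z axis up; middle 6 mm, top of edge 11 mm above it
- cover_2: second of the four identical covers, shape and origin as cover_1. A plug underneath fits the jar's mouth with 1 mm play. Origin 85 mm above the worktop when fully down. Three of the four covers are fully down and stay still when pressed on the edge; which one does not, differs each time
- cover_3: third of the four identical covers, shape and origin as cover_1. The one unseated cover stands 4 mm proud, level, on a stiff catch hidden in the middle of its jar. Under 2 N down on its raised edge tips that side onto the jar (about 0.1 rad) and lifts the far side; let go, it levels again
- cover_4: fourth of the four identical covers, shape and origin as cover_1. About 15 N down on the middle of the unseated cover pushes its catch in for good, and the cover sinks 4 mm onto the jar's rim; pressing on its edge does not
- pepper_mill: dark wooden pepper mill, 58 mm across, 170 mm high, standing loose behind the jars; origin under its centre; a bystander
- salt_shaker: clear salt shaker with a grey top, 44 mm across, 90 mm high, standing loose behind the jars; origin under its centre; a bystander
- lemon: lemon, 78x55x56 mm, lying loose behind the jars; origin under its centre; a bystander
Things that resemble listed ones, but are neither listed nor needed, are in the scene too. What is shaped like the cover_4 but purple is not meant.

How it is judged:
By the outcome, as a careful person would: the job done as asked, in the order asked, and still so for the second after the job is handed in, while the arm keeps its last pose, push and grip.
It also fails if it takes over 48 s, if anything falls off the work surface, if the arm or the gripper's body presses on something with over 40 N, if the wrist force passes 120 N, or if a joint passes its speed limit or range.

### The arm

A 6-joint arm with a two-finger parallel gripper is mounted at the origin on a cart in front of the work surface, level with it; the furniture and walls round the work are solid. World frame = base frame: x ahead of the robot, y to its left, z up, the work surface at z = 0. Lengths are in m, angles in rad, forces in N, time in s.
With the tool pointing down it reaches from about 0.275 to 0.725 m from the base axis. Payload 5.6 kg.
Tool frame: the origin (TCP) lies at the very end of the fingers, on their centre line; the grasp point (between the pads) lies 19 mm behind it; z points along the fingers, y is the direction in which the jaws open and shut (so a half turn about z gives the same grasp; the last joint's range is limited). The gripper opens to 85 mm and grips with 20 to 120 N. Pads are 22 mm wide; open, the fingers measure 114 mm over their backs; the gripper's body (76 mm by 85 mm) begins 54 mm behind the grasp point. The pads swing forward as they close: fully open they stand 13 mm farther back than shut.
Start: joints at [-0.902, 0.255, 0.108, 0, -1.424, -0.285], TCP at [0.206, -0.51, 0.231] pointing down, gripper open.
Joint ranges: [-2.95, 2.95], [-1.21, 1.97], [-1.09, 1.5], [-2.87, 1.71], [-2.94, -0.07], [-3.05, 3.05]. Speed limits (rad/s): [2.57, 2.57, 3.14, 3.14, 3.14, 3.14].

### API

Orientations are given as a 3x3 rotation matrix whose columns are the frame's x, y, z axes.
In Python, from workcell import env gives the robot as it stands. The module is installed in compiled form; this text tells all that it offers.
- The arm moves only by the tool servo_tool, never from a script. Its argument "increments" is a list of rows, each an object of numbers: "claw": the gripper command: -1 is fully open, 1 is shut, values between are in proportion; "dx", "dy", "dz": the shift along the tool's x, y, z in m; "wx", "wy", "wz": the turn, a rotation vector about the tool's x, y, z in rad. A call has 1 to 20 rows; each row shifts and turns the commanded pose from where the row before left it, along the tool's axes as they then stand; what a row does not reach is not made up. A row lasts 1/10 s, in which the tool goes at most 50 mm and 8.59 degrees, less where a joint would pass 70% of its speed; a pose out of reach is approached as far as the arm can. A call with a gripper value outside its range is refused whole. The fingers move at their own pace and stop on an object; the grip force is fixed at half the most. Time passes only in rows, so rows that do not move let the fingers close. It gives the time, the measured TCP pose, the force and the opening at its end, in the units of the state.
- env.get_obs(): the state, without advancing time (a new reading comes with each control period).
- env.read_camera(name): name is "side" or "top"; returns a dict with "frame" (480x640x3 uint8, red, green, blue), "fovy" (degrees; the focal length in pixels is half the picture's height over the tangent of half this angle, whatever the lens; pixels are square), "cx", "cy" (the principal point, pixels), "rvec" (rotation vector, rad) and "tvec" (3), from world to camera coordinates, as OpenCV has them. Camera axes: x right, y down, z forward; pixel columns grow to the right and rows downward; lengths in m; the calibration is good to about 2 mm. A picture is of the moment at which its call begins. There is no depth.
- env.finish_job(): hands the job in, once; it reports no verdict.
The state is a dict: "clock": time; "joint_pos": joint angles; "joint_vel": joint speeds; "tau": joint torques, N m; "tcp_pos": TCP position; "orientation": TCP orientation; "contact_force": force on the tool from outside, world axes, zero at the start; "wrist_torque": the same for the moment, N m; "finger_gap": finger opening in m.
Only numpy, scipy, OpenCV 4.12 (cv2) and the standard library are available. Lean on these libraries where they do the work, as an engineer would, in place of code of your own. Each camera call takes 0.05 s, during which the arm holds its last target.

## Working session

There is one attempt and no reset: what is moved stays moved. The work goes in short steps, Python scripts to look and compute and a tool call to move; the robot and the scene stay as the last step left them, time stands still between calls to the robot, and variables do not carry over. Pictures are saved under pics/ and viewed, and the job is handed in when it is done.

Besides the shell and the picture viewer there is one more tool, called after "Emit:" as name(argument=value, ...) on one line, values as JSON. servo_tool: Moves the arm, as the interface text tells. Its arguments: {"type":"object","properties":{"increments":{"type":"array","items":{"type":"object","properties":{"claw":{"type":"number"},"dx":{"type":"number"},"dy":{"type":"number"},"dz":{"type":"number"},"wx":{"type":"number"},"wy":{"type":"number"},"wz":{"type":"number"}}}}},"required":["increments"]}

```bash
mkdir -p pics
python3 - <<'E'
from workcell import env
import cv2
for n in ("top","side"):
    c=env.read_camera(n); cv2.imwrite(f"pics/{n}0.png",c["frame"][:,:,::-1])
    print(n,c["fovy"],c["cx"],c["cy"],c["rvec"],c["tvec"])
o=env.get_obs()
for k in("clock","tcp_pos","orientation","contact_force","finger_gap"):print(k,o[k])
E
```

```text
top 52.537704605624825 316.7551064792152 255.77855353258582 [ 2.19176128 -2.20909444  0.1036441 ] [0.15692668 0.52710847 1.18085303]
side 49.46004120376073 318.116893447771 235.91736564521838 [ 0.1255947  -2.84619332  1.24371351] [ 0.53496458 -0.03031466  1.43117748]
clock 0.1
tcp_pos [ 0.20582935 -0.50954983  0.23049211]
orientation [[-9.27279987e-01 -3.74367909e-01 -7.03366251e-04]
 [-3.74368566e-01  9.27278622e-01  1.59206043e-03]
 [ 5.62001518e-05  1.73960399e-03 -9.99998485e-01]]
contact_force [ 0.28765722 -0.27727741 -0.58044895]
finger_gap 0.08582754616077873
```

View pics/top0.png

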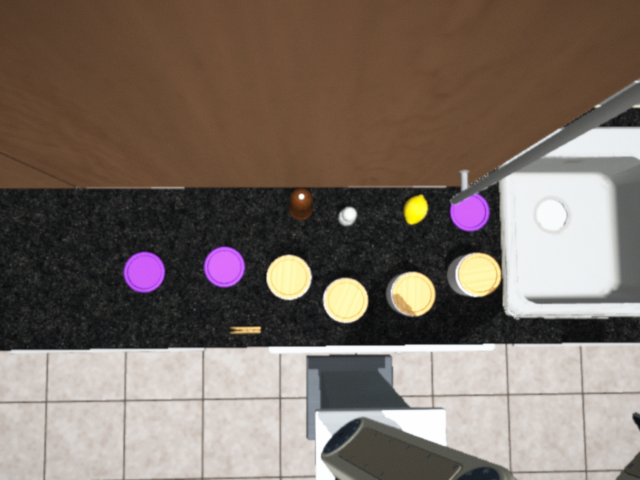

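View pics/side0.png

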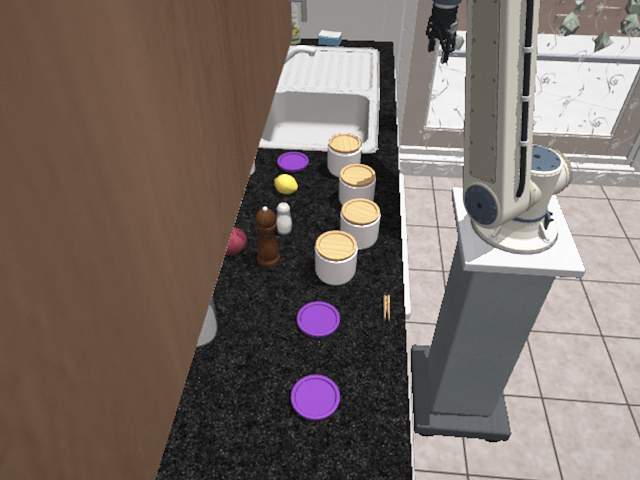

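The four wooden covers are at top pixels (289,277), (346,300), (411,294) and (475,274). The purple lookalikes, at (144,272), (224,267) and (470,212), are not meant. Next I measure the covers.

```bash
cat > h.py <<'E'
import numpy as np,cv2
def ray(c,u,v):
    f=240/np.tan(np.radians(c["fovy"]/2)); R=cv2.Rodrigues(np.array(c["rvec"],float))[0]
    d=R.T@np.array([(u-c["cx"])/f,(v-c["cy"])/f,1]); o=-R.T@np.array(c["tvec"]); return o,d
def plane(c,u,v,z):
    o,d=ray(c,u,v); return o+d*(z-o[2])/d[2]
def proj(c,p):
    f=240/np.tan(np.radians(c["fovy"]/2)); K=np.array([[f,0,c["cx"]],[0,f,c["cy"]],[0,0,1]])
    return cv2.projectPoints(np.array([p],float),np.array(c["rvec"],float),np.array(c["tvec"],float),K,None)[0].ravel()
E
python3 - <<'E'
from workcell import env
from h import *
for n in ("top","side"):
    c=env.read_camera(n); hsv=cv2.cvtColor(c["frame"],cv2.COLOR_RGB2HSV)
    m=cv2.inRange(hsv,(8,40,90),(24,200,255))
    m=cv2.morphologyEx(m,cv2.MORPH_CLOSE,np.ones((5,5)))
    for k in cv2.findContours(m,cv2.RETR_EXTERNAL,cv2.CHAIN_APPROX_NONE)[0]:
        if 500<cv2.contourArea(k)<4000:
            h=cv2.convexHull(k); P=np.array([plane(c,*p[0],.096)[:2] for p in h]); (x,y),r=cv2.minEnclosingCircle(P.astype(np.float32))
            e=cv2.fitEllipse(h); print(n,np.round(e[0],1),np.round(e[1],1),"circ",np.round([x,y,r],4),"ell",plane(c,*e[0],.096).round(4))
    print(n,"cam pos",ray(c,0,0)[0])
    b=(250,235,520,335) if n=="top" else (300,120,400,290)
    f=c["frame"][b[1]:b[3],b[0]:b[2],::-1]; s=min(800/f.shape[1],600/f.shape[0]); cv2.imwrite(f"pics/{n}crop.png",cv2.resize(f,None,fx=s,fy=s,interpolation=cv2.INTER_CUBIC))
    for nm,p in(("mill",None),):pass
E
```

```text
top [413.8 293.6] [42.9 44.7] circ [ 0.4345 -0.0685  0.0519] ell [ 0.4344 -0.067   0.096 ]
top [288.  276.3] [44.  45.1] circ [0.4768 0.2209 0.0519] ell [0.4765 0.221  0.096 ]
top cam pos [0.44853515 0.18571832 1.20880442]
side [335.6 245.1] [31.1 41.1] circ [0.4767 0.222  0.0531] ell [0.476  0.2236 0.096 ]
side [360.2 211.1] [27.2 38.9] circ [0.4225 0.0924 0.0538] ell [0.4218 0.0936 0.096 ]
side [357.2 174.6] [23.5 35.7] circ [ 0.4351 -0.0633  0.0546] ell [ 0.4343 -0.0622  0.096 ]
side [604.   17.6] [42.7 69. ] circ [-0.6153 -1.3563  0.2792] ell [-0.6134 -1.3302  0.096 ]
side [556.    7.7] [34.5 56.7] circ [-0.4163 -1.3431  0.2409] ell [-0.4321 -1.4366  0.096 ]
side cam pos [0.44160908 1.1134706  0.94896771]
```

```bash
ls pics
```

```text
side0.png
sidecrop.png
top0.png
topcrop.png
```

View pics/topcrop.png

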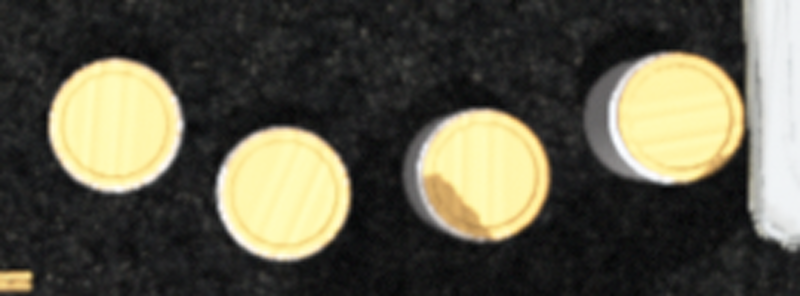

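View pics/sidecrop.png

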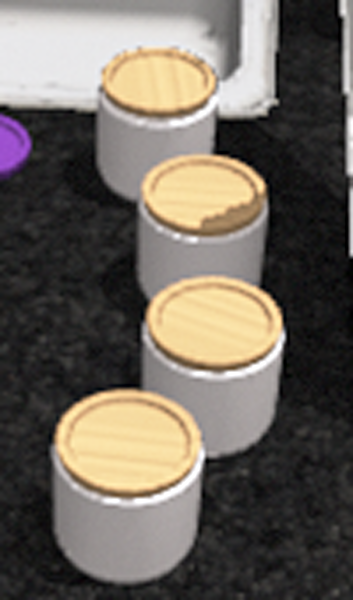

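Run:
```python
from workcell import env
from h import *
T={"top":[(288.8,276.8),(345.8,300.1),(413.3,293.7),(479.5,274.5)]}
S=min(800/100,600/170)
T["side"]=[(300+x/S,120+y/S) for x,y in[(128,438),(215,318),(204,190),(159,80)]]
C={n:env.read_camera(n) for n in T}
for n in T:
  for p in T[n]: print(n,np.round(p,1),[plane(C[n],*p,z)[:2].round(4) for z in(.096,.1)])
for a,b in zip(T["top"],T["side"]):
  (o1,d1),(o2,d2)=ray(C["top"],*a),ray(C["side"],*b)
  A=np.zeros((3,3));q=np.zeros(3)
  for o,d in((o1,d1),(o2,d2)):
    d=d/np.linalg.norm(d);M=np.eye(3)-np.outer(d,d);A+=M;q+=M@o
  print("tri",np.linalg.solve(A,q).round(4))
```

```text
top [288.8 276.8] [array([0.4753, 0.2193]), array([0.4752, 0.2192])]
top [345.8 300.1] [array([0.421 , 0.0895]), array([0.4211, 0.0899])]
top [413.3 293.7] [array([ 0.4342, -0.0659]), array([ 0.4342, -0.065 ])]
top [479.5 274.5] [array([ 0.477 , -0.2206]), array([ 0.4769, -0.2191])]
side [336.3 244.1] [array([0.4748, 0.2202]), array([0.4746, 0.2244])]
side [360.9 210.1] [array([0.42  , 0.0895]), array([0.4201, 0.0943])]
side [357.8 173.8] [array([ 0.4328, -0.066 ]), array([ 0.4328, -0.0605])]
side [345.  142.7] [array([ 0.4757, -0.22  ]), array([ 0.4755, -0.2138])]
tri [0.4751 0.2193 0.0952]
tri [0.4205 0.0895 0.096 ]
tri [ 0.4335 -0.0658  0.0961]
tri [ 0.4764 -0.2208  0.0955]
```

Centres at z≈0.096 agree between the two views: A(.475,.2195), B(.4205,.0895), C(.4335,-.066), D(.4765,-.2205). I start by closing and squaring the tool, then move over D's near edge.

Emit:
servo_tool(increments=[{"claw": 1,"wz": 0.128},{"claw": 1,"wz": 0.128},{"claw": 1,"wz": 0.128},{"claw": 1,"dx": -0.0222,"dy": 0.029},{"claw": 1,"dx": -0.0222,"dy": 0.029},{"claw": 1,"dx": -0.0222,"dy": 0.029},{"claw": 1,"dx": -0.0222,"dy": 0.029},{"claw": 1,"dx": -0.0222,"dy": 0.029},{"claw": 1,"dx": -0.0222,"dy": 0.029},{"claw": 1,"dx": -0.0222,"dy": 0.029},{"claw": 1,"dx": -0.0222,"dy": 0.029},{"claw": 1,"dx": -0.0222,"dy": 0.029},{"claw": 1,"dx": -0.0222,"dy": 0.029},{"claw": 1},{"claw": 1}])

```text
$.increments[0]: bad value
```

Emit:
servo_tool(increments=[{"claw": 1.0,"dx": 0,"dy": 0,"dz": 0,"wx": 0,"wy": 0,"wz": 0.128}])

```text
clock: 0.4
tcp_pos: [0.206, -0.5099, 0.2311]
orientation: [[-0.968, -0.251, -0.0], [-0.251, 0.968, 0.0], [0.0, 0.0, -1.0]]
contact_force: [-0.3, -0.4, -0.5]
finger_gap: 0.0731
```

All keys are required.

Emit:
servo_tool(increments=[{"claw": 1,"dx": 0,"dy": 0,"dz": 0,"wx": 0,"wy": 0,"wz": 0.128},{"claw": 1,"dx": 0,"dy": 0,"dz": 0,"wx": 0,"wy": 0,"wz": 0.126},{"claw": 1,"dx": -0.022,"dy": 0.029,"dz": 0,"wx": 0,"wy": 0,"wz": 0},{"claw": 1,"dx": -0.022,"dy": 0.029,"dz": 0,"wx": 0,"wy": 0,"wz": 0},{"claw": 1,"dx": -0.022,"dy": 0.029,"dz": 0,"wx": 0,"wy": 0,"wz": 0},{"claw": 1,"dx": -0.022,"dy": 0.029,"dz": 0,"wx": 0,"wy": 0,"wz": 0},{"claw": 1,"dx": -0.022,"dy": 0.029,"dz": 0,"wx": 0,"wy": 0,"wz": 0},{"claw": 1,"dx": -0.022,"dy": 0.029,"dz": 0,"wx": 0,"wy": 0,"wz": 0},{"claw": 1,"dx": -0.022,"dy": 0.029,"dz": 0,"wx": 0,"wy": 0,"wz": 0},{"claw": 1,"dx": -0.022,"dy": 0.029,"dz": 0,"wx": 0,"wy": 0,"wz": 0},{"claw": 1,"dx": -0.022,"dy": 0.029,"dz": 0.04,"wx": 0,"wy": 0,"wz": 0},{"claw": 1,"dx": -0.022,"dy": 0.029,"dz": 0.04,"wx": 0,"wy": 0,"wz": 0},{"claw": 1,"dx": 0,"dy": 0,"dz": 0,"wx": 0,"wy": 0,"wz": 0},{"claw": 1,"dx": 0,"dy": 0,"dz": 0,"wx": 0,"wy": 0,"wz": 0}])

```text
clock: 1.8
tcp_pos: [0.422, -0.2237, 0.157]
orientation: [[-1.0, -0.004, -0.002], [-0.004, 1.0, -0.0], [0.002, -0.0, -1.0]]
contact_force: [0.5, -0.5, 1.1]
finger_gap: -0.0
```

Emit:
servo_tool(increments=[{"claw": 1,"dx": -0.0065,"dy": 0.003,"dz": 0.025,"wx": 0,"wy": 0,"wz": 0},{"claw": 1,"dx": 0,"dy": 0,"dz": 0.025,"wx": 0,"wy": 0,"wz": 0},{"claw": 1,"dx": 0,"dy": 0,"dz": 0,"wx": 0,"wy": 0,"wz": 0},{"claw": 1,"dx": 0,"dy": 0,"dz": 0,"wx": 0,"wy": 0,"wz": 0}])

```text
clock: 2.2
tcp_pos: [0.429, -0.222, 0.1089]
orientation: [[-1.0, -0.001, 0.001], [-0.001, 1.0, -0.001], [-0.001, -0.001, -1.0]]
contact_force: [0.2, 0.7, 0.7]
finger_gap: -0.0003
```

```bash
cat > look.py <<'E'
import sys
from workcell import env
from h import *
tag=sys.argv[1]; p=env.get_obs()["tcp_pos"]; out=[]
for n in("top","side"):
    c=env.read_camera(n); u,v=map(int,proj(c,p)); w=60
    x0=max(0,u-w);y0=max(0,v-w); f=c["frame"][y0:y0+2*w,x0:x0+2*w,::-1]
    out.append(cv2.resize(f,(400,400),interpolation=cv2.INTER_CUBIC)); print(n,"tcp px",u,v,"crop origin",x0,y0)
cv2.imwrite(f"pics/{tag}.png",np.hstack(out)); print(p,env.get_obs()["contact_force"])
E
python3 look.py d1
```

```text
top tcp px 482 295 crop origin 422 235
side tcp px 360 139 crop origin 300 79
[ 0.42899863 -0.22204385  0.10886568] [-0.70931039 -0.26101825  0.76607555]
```

View pics/d1.png

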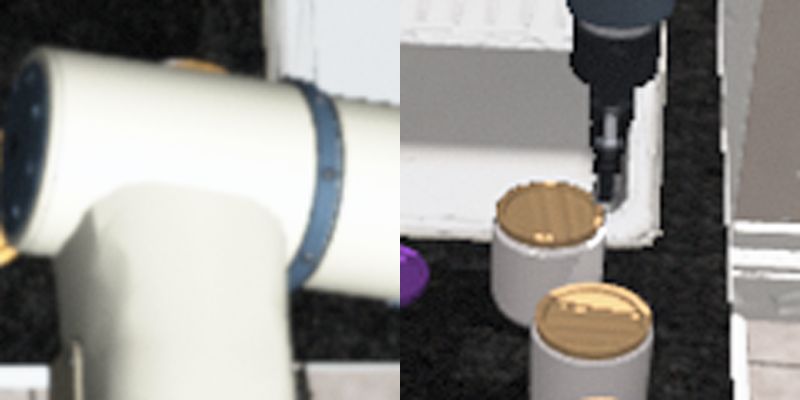

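The side view (tip at about (360,139)) shows the shut fingertips just above D's near edge. The arm hides the top view.

Emit:
servo_tool(increments=[{"claw": 1,"dx": 0,"dy": 0,"dz": 0.004,"wx": 0,"wy": 0,"wz": 0},{"claw": 1,"dx": 0,"dy": 0,"dz": 0.003,"wx": 0,"wy": 0,"wz": 0},{"claw": 1,"dx": 0,"dy": 0,"dz": 0.002,"wx": 0,"wy": 0,"wz": 0},{"claw": 1,"dx": 0,"dy": 0,"dz": 0.002,"wx": 0,"wy": 0,"wz": 0},{"claw": 1,"dx": 0,"dy": 0,"dz": 0,"wx": 0,"wy": 0,"wz": 0}])

```text
clock: 2.8
tcp_pos: [0.4286, -0.221, 0.0965]
orientation: [[-1.0, -0.002, -0.0], [-0.002, 1.0, -0.0], [0.0, -0.0, -1.0]]
contact_force: [-1.3, -0.5, 2.7]
finger_gap: -0.0001
```

Emit:
servo_tool(increments=[{"claw": 1,"dx": 0,"dy": 0,"dz": 0.001,"wx": 0,"wy": 0,"wz": 0},{"claw": 1,"dx": 0,"dy": 0,"dz": 0,"wx": 0,"wy": 0,"wz": 0}])

```text
clock: 3.0
tcp_pos: [0.4286, -0.2211, 0.0962]
orientation: [[-1.0, -0.002, 0.0], [-0.002, 1.0, -0.001], [-0.0, -0.001, -1.0]]
contact_force: [-2.5, 1.9, 7.4]
finger_gap: 0.0006
```

Emit:
servo_tool(increments=[{"claw": 1,"dx": 0,"dy": 0,"dz": 0.001,"wx": 0,"wy": 0,"wz": 0},{"claw": 1,"dx": 0,"dy": 0,"dz": 0,"wx": 0,"wy": 0,"wz": 0}])

```text
clock: 3.2
tcp_pos: [0.4287, -0.2212, 0.096]
orientation: [[-1.0, -0.002, 0.001], [-0.002, 1.0, -0.001], [-0.001, -0.001, -1.0]]
contact_force: [-5.4, 2.9, 13.5]
finger_gap: 0.0001
```

```bash
python3 look.py d2
```

```text
top tcp px 480 295 crop origin 420 235
side tcp px 360 143 crop origin 300 83
[ 0.42865658 -0.22120399  0.09599171] [-5.82317147  3.42080569 13.3953288 ]
```

View pics/d2.png

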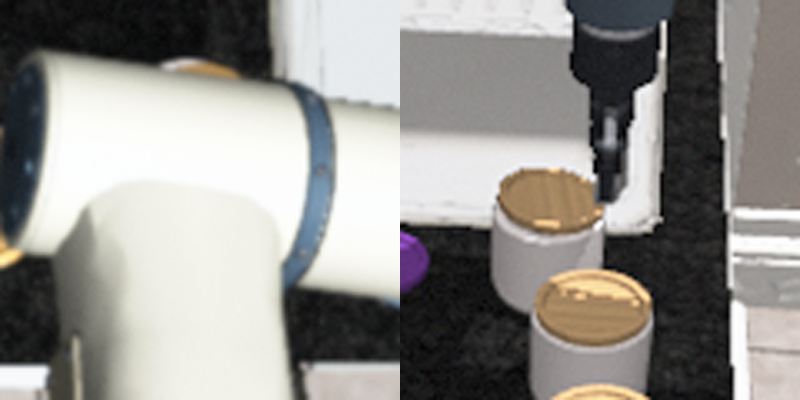

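```bash
cat > cmp.py <<'E'
import sys
from workcell import env
from h import *
tag=sys.argv[1]; x,y=map(int,sys.argv[2:4])
c=env.read_camera("side"); a=cv2.imread("pics/side0.png"); b=c["frame"][:,:,::-1]
cv2.imwrite(f"pics/{tag}_side.png",b)
f=lambda i:cv2.resize(i[y-25:y+25,x-25:x+25],(400,400),interpolation=cv2.INTER_CUBIC)
o=np.hstack([f(a),f(b)]); 
for k in range(0,400,50): o[k,::4]=(255,0,0)
cv2.imwrite(f"pics/{tag}.png",o)
E
python3 cmp.py d3 345 147
```

```text
(no output)
```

View pics/d3.png

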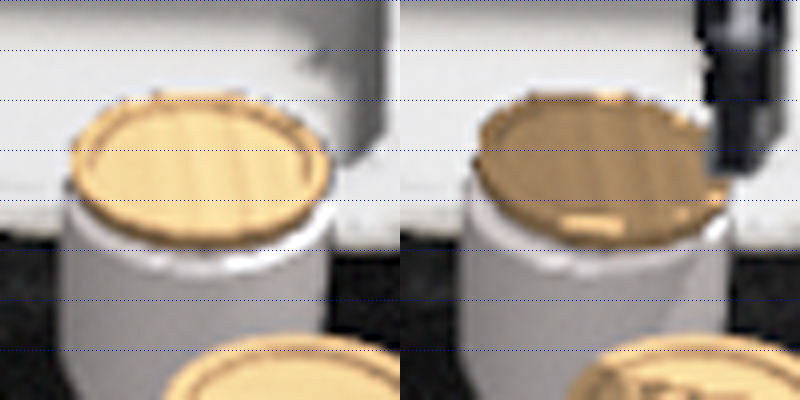

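D rocks: against the first picture its far (left) side has risen and the pressed right side has dropped, from about 165 to 195 in the crop. I lift off, check that it levels, then move above its middle.

Emit:
servo_tool(increments=[{"claw": 1,"dx": 0,"dy": 0,"dz": -0.005,"wx": 0,"wy": 0,"wz": 0},{"claw": 1,"dx": 0,"dy": 0,"dz": -0.015,"wx": 0,"wy": 0,"wz": 0},{"claw": 1,"dx": 0,"dy": 0,"dz": -0.01,"wx": 0,"wy": 0,"wz": 0},{"claw": 1,"dx": 0,"dy": 0,"dz": 0,"wx": 0,"wy": 0,"wz": 0},{"claw": 1,"dx": 0,"dy": 0,"dz": 0,"wx": 0,"wy": 0,"wz": 0}])

```text
clock: 3.85
tcp_pos: [0.4286, -0.2208, 0.1241]
orientation: [[-1.0, -0.002, 0.0], [-0.002, 1.0, 0.0], [-0.0, 0.0, -1.0]]
contact_force: [-0.2, 0.1, -0.6]
finger_gap: 0.0004
```

```bash
python3 cmp.py d4 345 147
```

```text
(no output)
```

View pics/d4.png

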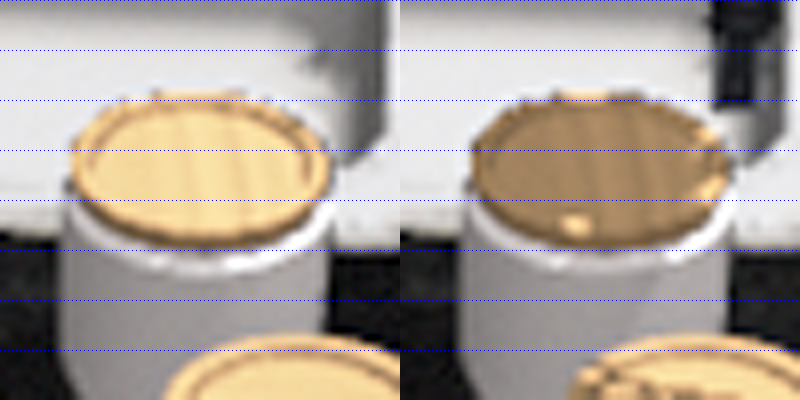

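With the tip lifted, D matches its first outline again, so it has levelled: D is the unseated cover. Now onto its middle.

Emit:
servo_tool(increments=[{"claw": 1,"dx": -0.016,"dy": 0,"dz": 0,"wx": 0,"wy": 0,"wz": 0},{"claw": 1,"dx": -0.016,"dy": 0,"dz": 0,"wx": 0,"wy": 0,"wz": 0},{"claw": 1,"dx": -0.016,"dy": 0,"dz": 0,"wx": 0,"wy": 0,"wz": 0},{"claw": 1,"dx": 0,"dy": 0,"dz": 0.012,"wx": 0,"wy": 0,"wz": 0},{"claw": 1,"dx": 0,"dy": 0,"dz": 0.01,"wx": 0,"wy": 0,"wz": 0},{"claw": 1,"dx": 0,"dy": 0,"dz": 0,"wx": 0,"wy": 0,"wz": 0},{"claw": 1,"dx": 0,"dy": 0,"dz": 0,"wx": 0,"wy": 0,"wz": 0}])

```text
clock: 4.6
tcp_pos: [0.4757, -0.2209, 0.1018]
orientation: [[-1.0, -0.002, -0.002], [-0.002, 1.0, 0.0], [0.002, 0.0, -1.0]]
contact_force: [0.5, 0.1, 0.7]
finger_gap: -0.0001
```

Emit:
servo_tool(increments=[{"claw": 1,"dx": 0,"dy": 0,"dz": 0.004,"wx": 0,"wy": 0,"wz": 0},{"claw": 1,"dx": 0,"dy": 0,"dz": 0.002,"wx": 0,"wy": 0,"wz": 0},{"claw": 1,"dx": 0,"dy": 0,"dz": 0.001,"wx": 0,"wy": 0,"wz": 0},{"claw": 1,"dx": 0,"dy": 0,"dz": 0.001,"wx": 0,"wy": 0,"wz": 0},{"claw": 1,"dx": 0,"dy": 0,"dz": 0,"wx": 0,"wy": 0,"wz": 0}])

```text
clock: 5.1
tcp_pos: [0.4766, -0.2209, 0.0951]
orientation: [[-1.0, -0.002, 0.0], [-0.002, 1.0, -0.0], [-0.0, -0.0, -1.0]]
contact_force: [-2.5, 1.4, 4.6]
finger_gap: 0.0001
```

Contact is at 0.095, which is the proud height. I press on gradually.

Emit:
servo_tool(increments=[{"claw": 1,"dx": 0,"dy": 0,"dz": 0.001,"wx": 0,"wy": 0,"wz": 0},{"claw": 1,"dx": 0,"dy": 0,"dz": 0.001,"wx": 0,"wy": 0,"wz": 0},{"claw": 1,"dx": 0,"dy": 0,"dz": 0,"wx": 0,"wy": 0,"wz": 0}])

```text
clock: 5.4
tcp_pos: [0.4766, -0.221, 0.0941]
orientation: [[-1.0, -0.002, 0.001], [-0.002, 1.0, -0.001], [-0.001, -0.001, -1.0]]
contact_force: [-5.0, 2.8, 11.5]
finger_gap: -0.0003
```

Emit:
servo_tool(increments=[{"claw": 1,"dx": 0,"dy": 0,"dz": 0.001,"wx": 0,"wy": 0,"wz": 0},{"claw": 1,"dx": 0,"dy": 0,"dz": 0,"wx": 0,"wy": 0,"wz": 0},{"claw": 1,"dx": 0,"dy": 0,"dz": 0,"wx": 0,"wy": 0,"wz": 0}])

```text
clock: 5.7
tcp_pos: [0.4766, -0.221, 0.0931]
orientation: [[-1.0, -0.002, 0.001], [-0.002, 1.0, -0.001], [-0.001, -0.001, -1.0]]
contact_force: [-4.0, 2.7, 11.2]
finger_gap: 0.0
```

Emit:
servo_tool(increments=[{"claw": 1,"dx": 0,"dy": 0,"dz": 0.001,"wx": 0,"wy": 0,"wz": 0},{"claw": 1,"dx": 0,"dy": 0,"dz": 0.001,"wx": 0,"wy": 0,"wz": 0},{"claw": 1,"dx": 0,"dy": 0,"dz": 0,"wx": 0,"wy": 0,"wz": 0}])

```text
clock: 6.0
tcp_pos: [0.4766, -0.221, 0.0912]
orientation: [[-1.0, -0.002, 0.001], [-0.002, 1.0, -0.001], [-0.001, -0.001, -1.0]]
contact_force: [-4.7, 3.5, 11.5]
finger_gap: 0.0
```

Emit:
servo_tool(increments=[{"claw": 1,"dx": 0,"dy": 0,"dz": 0.001,"wx": 0,"wy": 0,"wz": 0},{"claw": 1,"dx": 0,"dy": 0,"dz": 0,"wx": 0,"wy": 0,"wz": 0},{"claw": 1,"dx": 0,"dy": 0,"dz": 0,"wx": 0,"wy": 0,"wz": 0}])

```text
clock: 6.3
tcp_pos: [0.4766, -0.221, 0.091]
orientation: [[-1.0, -0.003, 0.001], [-0.003, 1.0, -0.001], [-0.001, -0.001, -1.0]]
contact_force: [-7.2, 5.3, 17.9]
finger_gap: 0.0001
```

Emit:
servo_tool(increments=[{"claw": 1,"dx": 0,"dy": 0,"dz": 0.001,"wx": 0,"wy": 0,"wz": 0},{"claw": 1,"dx": 0,"dy": 0,"dz": 0,"wx": 0,"wy": 0,"wz": 0},{"claw": 1,"dx": 0,"dy": 0,"dz": 0,"wx": 0,"wy": 0,"wz": 0},{"claw": 1,"dx": 0,"dy": 0,"dz": 0,"wx": 0,"wy": 0,"wz": 0}])

```text
clock: 6.7
tcp_pos: [0.4766, -0.221, 0.091]
orientation: [[-1.0, -0.003, 0.002], [-0.003, 1.0, -0.001], [-0.002, -0.001, -1.0]]
contact_force: [-9.8, 6.8, 24.7]
finger_gap: 0.0
```

```bash
python3 cmp.py d5 345 147
```

```text
(no output)
```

View pics/d5.png

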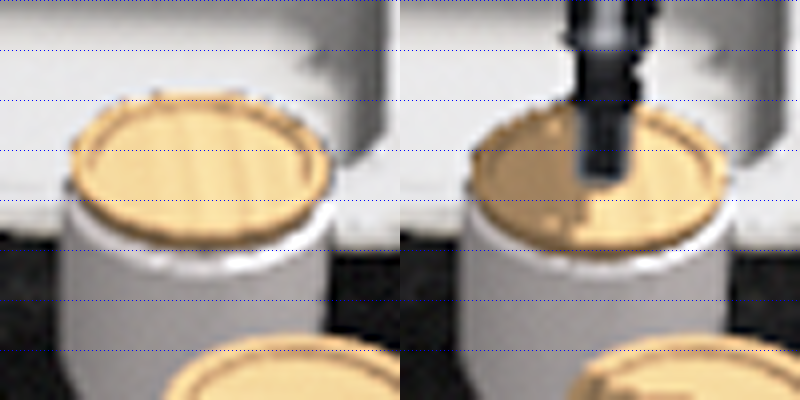

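View pics/d5_side.png

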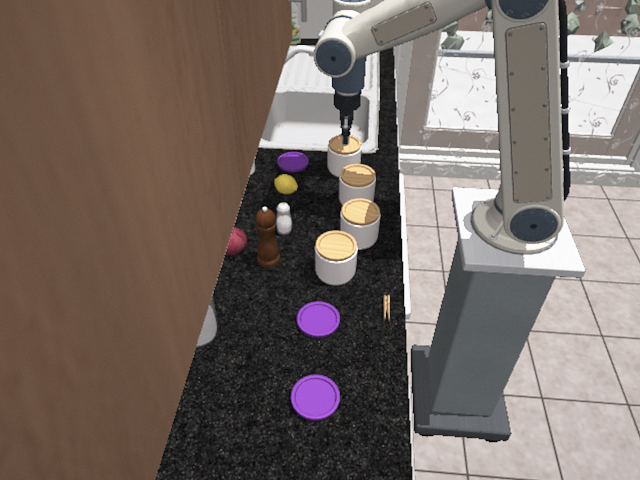

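The cover at (345,147) is lower on its jar and level, with the fingers on its middle, and nothing else has moved. I hand it in.

```bash
python3 -c "
from workcell import env
print(env.get_obs()['contact_force']); print(env.finish_job())"
```

```text
[-8.65924801  5.83821898 24.2520625 ]
the job is handed in; nothing more can be done
None
```

The unseated cover is now pressed fully home and level, and I handed the job in at about 6.8 s with the closed fingertips still pressing on it.

- **Finding it:** it was the rightmost cover in the top view, next to the sink, centred at about (0.477, -0.221). It was the first one I pressed. Pressing its near edge tipped it, with the far side rising in the side view, and it levelled again when I let go. The other three covers were not pressed.
- **Pressing it down:** at the middle, contact began at z = 0.095 (the proud height). The cover sank under about 11 N on the readings and stopped firmly at z = 0.091, the height for fully down.
- **Last checks:** the cover looked level and lower on its jar, at about 24 N downward with about 10 N sideways on the fingers. The other covers and the things around them looked unmoved in the side view.

Two checks were limited. The arm blocked the top view of this cover. The edge press alone was ambiguous, because both the pressing height and the force matched a seated cover, so I relied on the side pictures to see the tilt.

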